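# Shift the roller mixer from second to third gear

### The arm

A 6-joint arm with a two-finger parallel gripper is mounted at the origin on a cart in front of the work surface, level with it; the furniture and walls round the work are solid. World frame = base frame: x ahead of the robot, y to its left, z up, the work surface at z = 0. Lengths are in m, angles in rad, forces in N, time in s.
With the tool pointing down it reaches from about 0.225 to 0.875 m from the base axis. Payload 3.4 kg.
Tool frame: the origin (TCP) lies on the centre line of the jaws, within the pads' length; the fingertips stand 17 mm ahead of it and the grasp point (between the pads) lies 2 mm behind it (nose_length is the distance from the TCP to the fingertips, in m); z points along the fingers, y is the line along which they close (so a half turn about z gives the same grasp; the last joint's range is limited). The gripper opens to 85 mm and grips with 20 to 120 N. Pads are 22 mm wide; open, the fingers measure 114 mm over their backs; the gripper's body (76 mm by 85 mm) begins 54 mm behind the grasp point. The pads swing forward as they close: fully open they stand 13 mm farther back than shut.
Start: joints at [0.983, 0.276, 1.505, -0, 1.361, -0.121], TCP at [0.259, 0.514, 0.248] pointing down, gripper open.
Joint ranges: [-2.89, 2.89], [-0.75, 2.08], [0.22, 2.7], [-1.18, 4.32], [0.11, 2.71], [-2.7, 2.7]. Speed limits (rad/s): [2.57, 2.57, 3.14, 3.14, 3.14, 3.14].

### API

Orientations are given as a unit quaternion [w, x, y, z].
In Python, from rig import get_state, get_image, sign_off, find_in, place_of, nose_length gives the robot as it stands.
- The arm moves only by the tool apply_moves, never from a script. Its argument "deltas" is one flat list of numbers, 5 for each row, row after row: the finger opening in mm, from 0 to 85.4, then the shift along the tool's x, y, z in mm, then the turn about the tool's z in degrees. A call has 1 to 12 rows; each row is the pose to reach, as a shift and turn from the pose commanded when the call began, along the tool's axes at that moment; what a row does not reach only later rows make up. A row lasts 1/12 s, in which the tool goes at most 41.7 mm and 7.16 degrees, less where a joint would pass 70% of its speed; a pose out of reach is approached as far as the arm can. A call with a gripper value outside its range is refused whole. The fingers move at their own pace and stop on an object; "squeeze" is the grip in N (left out, the last holds). Time passes only in rows, so rows that repeat a pose let the fingers close. It gives the time, the measured TCP pose, the force, the opening and the grip force at its end, in the units of the state.
- get_state(): the state, without advancing time (a new reading comes with each control period).
- get_image(name): name is "scene" or "top"; returns a dict with "frame" (420x560x3 uint8, red, green, blue), "K" (3x3 intrinsics, pixels), "position" and "orientation" of the camera in the world. Camera axes: x right, y down, z forward; pixel columns grow to the right and rows downward; lengths in m; the calibration is good to about 2 mm. A picture is of the moment at which its call begins. There is no depth.
- sign_off(): hands the job in; it is judged then, once.
Trained networks look in a picture, given as the dict that the camera call returned (one of the last four; its "shot" number tells which), for a name from the list of things; names that differ only in an ending like _2 or _b are one class to them, and where a whole thing is asked for, a point or a joint stands for the part that bears it (a point fixed in the world has none). Each returns a list of dicts, best first, with "score" (0 to 1); they miss things now and then, are a little off and sometimes report something else, mostly with a low value. They report only what shows in the picture. A call takes as long as a camera call.
- find_in(query, picture): "point" ([column, row] in pixels, amid what is visible of it).
- place_of(query, picture): "point" ([column, row] in pixels: a listed point, or the origin of a listed thing).
The state is a dict: "clock": time; "qpos": joint angles; "qd": joint speeds; "effort": joint torques, N m; "position": TCP position; "ee_rot": TCP orientation; "contact_force": force on the tool from outside, world axes, zero at the start; "moment": the same for the moment, N m; "width": finger opening in m; "gripper_force": force on a finger pad.
Only numpy, scipy, OpenCV 4.12 (cv2) and the standard library are available. Lean on these libraries where they do the work, as an engineer would, in place of code of your own. Each camera call takes 0.05 s, during which the arm holds its last target. There are 200 camera calls.

### The job

The gear lever of the roller mixer stands in second (near left slot of its H-shaped gate, yellow dot). With the fingers shut, push its red knob from outside: forward to neutral, across to the right-hand side, then forward fully home into third (far right slot, green dot), entering neither first nor fourth on the way. Do not take the knob between the fingers, lean on it hard, or disturb the bottles and the beaker beside the mixer; finish clear of the lever.

Things in the scene. Friction and masses are not known exactly. Their poses are not given: they have to be found in the camera images.
- mixer: Grey bench-top roller mixer, fixed. Origin on the bench under the centre of its gear housing (116 x 116 mm, gate plate on top 85 mm high). Its x axis is 'forward' (towards the black rollers, away from the robot, turned by up to 0.35 rad), y is 'left', z up. Behind it the roller bed: x = +60 to +152 mm, 210 mm wide, 66 mm high.
- gate (a point): Middle of the dark H opening in the bright metal gate plate, at the plate's top, axes as the mixer's. Two slots along x, centred at y = +20 (left) and -20 mm (right), x = -29.5 to +29.5 mm, 16.5 mm wide, joined by a cross channel (neutral) along y at x = 0, 16.5 mm wide. 11 mm dots beyond the slot ends: first (far left) white, second (near left) yellow, third (far right) green, fourth (near right) blue.
- knob (a point): Centre of the red pear-shaped lever knob, 56 mm tall, 32 mm in diameter above, 27 mm at mid-height, 22 mm at its foot, on a 10 mm steel stem; z runs up along the stem. The lever tilts about a pivot on the mixer's z axis, 12 mm above the bench, 135 mm below the knob centre; upright, the knob spans 119 to 175 mm above the bench. Full tilt moves the centre about 40 mm.
- lever_fore (a joint): Fore-and-aft angle of the lever, rad: 0 neutral, + forward (mixer's +x), stops at -0.31 and +0.31; starts between -0.30 and -0.20, in second. It moves at about 2 to 3 N on the knob, has friction, no spring or detent, and stays where it is left. The stem can cross between left and right only while this is within about +-0.045.
- lever_side (a joint): Sideways angle of the lever, rad: 0 midway, + to the right (mixer's -y), stops at -0.29 and +0.29; starts at the left, below -0.25. Same friction. Away from neutral the stem is in a left slot (below about -0.24) or a right slot (above about +0.24); in between, the gate blocks it.
- green_bottle: Small reagent bottle with a green cap, 45 mm diameter, 92 mm tall, loose, stands to the right of the mixer; origin at the centre of its underside. To be left alone.
- amber_bottle: Amber reagent bottle with a black cap, 55 mm diameter, 119 mm tall, loose, stands to the left of the mixer; origin at the centre of its underside. To be left alone.
- glass_beaker: Clear glass beaker, 53 mm diameter, 70 mm tall, loose, stands to the left of the mixer, beyond the amber bottle; origin at the centre of its underside. To be left alone.

How it is judged:
On the way, in this order (a step that is already met when the one before it is completed fails the run):
1. the lever is pushed forward out of second to neutral, still on the left (value of joint lever_fore between -0.08 and 0.15 rad and value of joint lever_side below -0.15 rad), for 0.05 s.
2. the lever is brought across to the right-hand side in neutral (value of joint lever_side above 0.22 rad and value of joint lever_fore between -0.1 and 0.12 rad), for 0.05 s.
3. the lever is pushed forward into third (value of joint lever_side above 0.2 rad and value of joint lever_fore above 0.25 rad), for 0.2 s.
At the end, for the whole second after the job is handed in: The lever rests in third: lever_fore above 0.25 rad (stop at 0.31) and lever_side above 0.2 rad; both bottles and the beaker stand upright within 15 mm of where they were (all of step 3 and velocity of joint lever_fore between -0.05 and 0.05 rad/s and distance of each of green_bottle, amber_bottle, glass_beaker from where it was at the start of the episode below 0.015 m and angle between each of green_bottle, amber_bottle, glass_beaker's own z axis and vertical below 0.2 rad); the robot touches nothing.
It fails at once if the lever enters first (lever_fore above 0.15 rad on the left) (value of joint lever_fore above 0.15 rad and value of joint lever_side below -0.1 rad).
It fails at once if the lever enters fourth (lever_fore below -0.15 rad on the right) (value of joint lever_fore below -0.15 rad and value of joint lever_side above 0.1 rad).
It fails at once if the knob is taken between the fingers (x of the grasp point in the frame of knob between -0.012 and 0.012 m and y of the grasp point in the frame of knob between -0.012 and 0.012 m and z of the grasp point in the frame of knob between -0.036 and 0.036 m).
It fails at once if the fingers press on the lever or the mixer with more than 40 N (contact force between the fingers and mixer above 40 N).
It fails at once if a bottle or the beaker is shifted by more than 15 mm or tipped (distance of any of green_bottle, amber_bottle, glass_beaker from where it was at the start of the episode above 0.015 m or angle between any of green_bottle, amber_bottle, glass_beaker's own z axis and vertical above 0.2 rad).
It also fails if it takes over 72 s, if anything falls off the work surface, if the arm or the gripper's body presses on something with over 40 N, if the wrist force passes 120 N, or if a joint passes its speed limit or range.

## Working session

There is one attempt and no reset: what is moved stays moved. The work goes in short steps, Python scripts to look and compute and a tool call to move; the robot and the scene stay as the last step left them, time stands still between calls to the robot, and variables do not carry over. Pictures are saved under pics/ and viewed, at most 10 in all, crops included, and the job is handed in when it is done.

Besides the shell and the picture viewer there is one more tool, called after "Call:" by a JSON object that holds its "api" and its "payload", one argument or row to a line. apply_moves: Moves the arm, as the interface text tells. Its arguments: {"type":"object","properties":{"deltas":{"type":"array"},"squeeze":{"type":"number"}},"required":["deltas"]}

```bash
mkdir -p pics; cat > h.py <<'E'
import numpy as np, cv2
from scipy.spatial.transform import Rotation as R
from rig import *
def q(o): return R.from_quat([o[1],o[2],o[3],o[0]])
def ray(p,im):
    d=np.linalg.inv(im["K"])@[p[0],p[1],1.]; d=q(im["orientation"]).apply(d); return np.array(im["position"]),d/np.linalg.norm(d)
def atz(p,im,z):
    o,d=ray(p,im); return o+d*(z-o[2])/d[2]
def proj(X,im):
    c=q(im["orientation"]).inv().apply(np.atleast_2d(X)-np.array(im["position"])); u=c@np.array(im["K"]).T; return u[:,:2]/u[:,2:]
E
python3 - <<'E'
from h import *
np.set_printoptions(precision=4,suppress=True)
s=get_state();print({k:s[k] for k in("clock","position","ee_rot","width","contact_force")},nose_length)
for n in("top","scene"):
    im=get_image(n);cv2.imwrite(f"pics/{n}0.png",im["frame"][:,:,::-1])
    print(n,im["position"],im["orientation"])
    for t,z in(("mixer",0),("gate",.085),("knob",.145),("green_bottle",0),("amber_bottle",0),("glass_beaker",0)):
        for r in place_of(t,im)[:2]: print(t,np.array(r["point"]),round(r["score"],2),atz(r["point"],im,z))
E
```

```text
{'clock': 0.0, 'position': array([0.2585, 0.5131, 0.2474]), 'ee_rot': array([-0.0003,  0.2313,  0.9729, -0.0009]), 'width': 0.08552602307163613, 'contact_force': array([ 0.4438, -0.422 , -0.5162])} 0.017
top [ 0.4329 -0.0082  1.1042] [ 0.0562 -0.7033  0.7072 -0.0443]
mixer [309.9 251.9] 0.95 [ 0.5104 -0.0653  0.    ]
gate [310.5 252.7] 0.74 [ 0.5029 -0.0621  0.085 ]
knob [291.8 264.4] 0.61 [ 0.4771 -0.0237  0.145 ]
green_bottle [378.8 262.7] 0.68 [ 0.4865 -0.2127  0.    ]
amber_bottle [246.2 238.8] 0.69 [0.5396 0.0723 0.    ]
glass_beaker [246.7 190.5] 0.94 [0.6462 0.0716 0.    ]
scene [0.332  0.4967 0.7449] [ 0.0756 -0.2053  0.9123 -0.3462]
mixer [315.9 238.5] 0.68 [ 0.5032 -0.0641 -0.    ]
gate [319.5 214. ] 0.8 [ 0.4997 -0.0581  0.085 ]
knob [324.6 213.3] 0.88 [ 0.477 -0.013  0.145]
green_bottle [323.6 209.3] 0.24 [ 0.5182 -0.146  -0.    ]
amber_bottle [263.9 282.9] 0.56 [0.5525 0.0779 0.    ]
glass_beaker [227.2 261.9] 0.57 [0.6395 0.0655 0.    ]
```

```bash
python3 - <<'E'
import cv2
a=cv2.imread("pics/top0.png")[130:330,180:440];b=cv2.imread("pics/scene0.png")[100:340,180:460]
cv2.imwrite("pics/t1.png",cv2.resize(a,None,fx=3,fy=3,interpolation=cv2.INTER_CUBIC));cv2.imwrite("pics/s1.png",cv2.resize(b,None,fx=2.5,fy=2.5,interpolation=cv2.INTER_CUBIC))
E
```

```text
(no output)
```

View pics/t1.png

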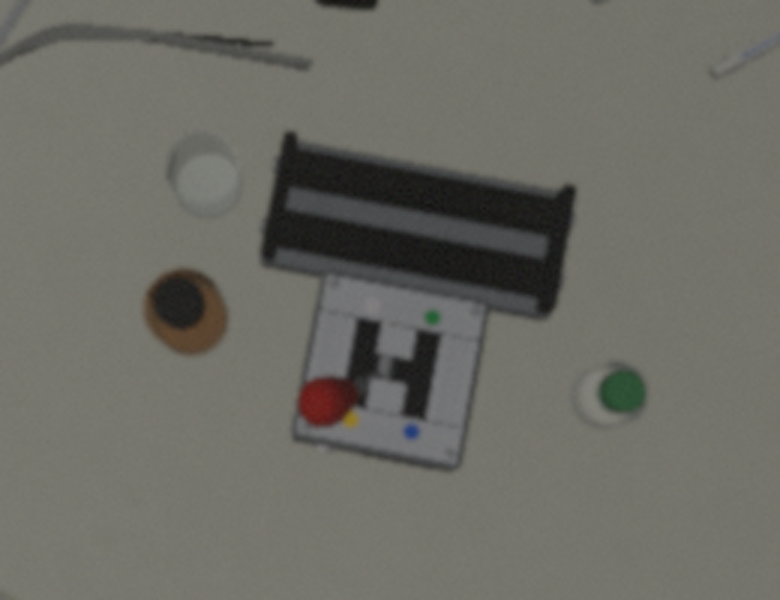

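View pics/s1.png

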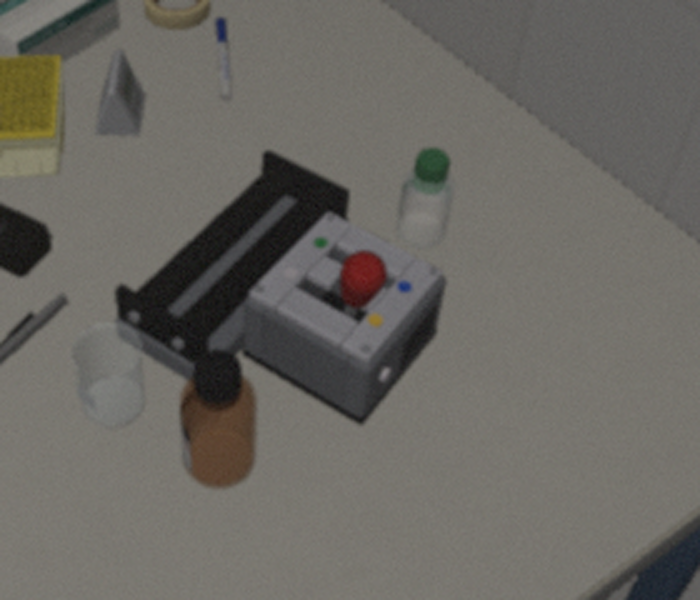

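The top view shows the mixer turned clockwise, with dots at crop pixels white (373,306), green (432,317), yellow (350,420) and blue (411,432). The knob is at (325,401), over the near left slot. The scene view agrees: the amber bottle and beaker stand on the left, the green bottle on the right.

```bash
python3 - <<'E'
from h import *
np.set_printoptions(precision=4,suppress=True)
T=get_image("top");S=get_image("scene")
P={}
for im,nm,f,o,d in((T,"top",3,(180,130),dict(w=(373,306),g=(432,317),y=(350,420),b=(411,432))),(S,"scene",2.5,(180,100),dict(w=(292,272),g=(321,243),y=(376,320),b=(404,287)))):
    X={k:atz((np.array(v)+.5)/f+o-.5,im,.085) for k,v in d.items()}
    c=sum(X.values())/4; fw=X['w']+X['g']-X['y']-X['b']; lf=X['w']+X['y']-X['g']-X['b']
    print(nm,c,"yaw",np.arctan2(fw[1],fw[0]),np.arctan2(-lf[0],lf[1]),np.linalg.norm(fw)/2,np.linalg.norm(lf)/2)
    hsv=cv2.cvtColor(im["frame"],cv2.COLOR_RGB2HSV); m=((hsv[...,0]<8)|(hsv[...,0]>172))&(hsv[...,1]>150)&(hsv[...,2]>50)
    n,l,st,ce=cv2.connectedComponentsWithStats(m.astype(np.uint8)); i=1+np.argmax(st[1:,4]); print("red",ce[i],st[i])
    P[nm]=ray(ce[i],im)
(o1,d1),(o2,d2)=P.values()
t=np.linalg.lstsq(np.c_[d1,-d2],o2-o1,rcond=None)[0]; print(o1+t[0]*d1,o2+t[1]*d2)
E
```

```text
top [ 0.5033 -0.0615  0.085 ] yaw -0.20348165611972038 -0.1952391365152648 0.077455203902779 0.040422626782181996
red [287.7869 263.377 ] [280 257  18  14 183]
scene [ 0.5031 -0.063   0.085 ] yaw -0.21029938987577468 -0.20466008136533156 0.07707304383980752 0.03970154665825103
red [324.3218 210.5441] [317 201  17  22 261]
[ 0.4789 -0.0162  0.148 ] [ 0.4791 -0.0162  0.148 ]
```

```bash
cat >> h.py <<'E'
C=np.array([.5032,-.0623,0]); M=R.from_euler('z',-.204)
def go(*targets):  # mixer-frame mm, z of TCP
    s=get_state(); r=q(s["ee_rot"]); p=np.array(s["position"])
    ty=r.apply([0,1,0]); l=M.apply([0,1,0])
    print("t",round(s["clock"],2),"F",np.round(s["contact_force"],1),"mix",np.round(M.inv().apply(p-C)*1e3,1),"turn",round(np.degrees(-np.arctan2(ty[0]*l[1]-ty[1]*l[0],ty@l)),1))
    for t in targets: print(t,np.round(r.inv().apply(C+M.apply(np.array(t)/1e3)-p)*1e3,1))
def knob():
    P=[]
    for n in("top","scene"):
        im=get_image(n);hsv=cv2.cvtColor(im["frame"],cv2.COLOR_RGB2HSV); m=((hsv[...,0]<8)|(hsv[...,0]>172))&(hsv[...,1]>150)&(hsv[...,2]>50)
        k,l,st,ce=cv2.connectedComponentsWithStats(m.astype(np.uint8)); i=1+np.argmax(st[1:,4]); P.append(ray(ce[i],im)); print(n,st[i][4])
        cv2.imwrite(f"pics/last_{n}.png",im["frame"][:,:,::-1])
    (o1,d1),(o2,d2)=P; t=np.linalg.lstsq(np.c_[d1,-d2],o2-o1,rcond=None)[0]; a,b=o1+t[0]*d1,o2+t[1]*d2
    v=M.inv().apply((a+b)/2-C)*1e3; print("knob",v.round(1),"gap",np.round(np.linalg.norm(a-b)*1e3,1),"fore~",np.arctan2(v[0],v[2]-12).round(3),"side~",np.arctan2(-v[1],v[2]-12).round(3))
E
python3 -c "
from h import *
go((-85,41,247),(-85,41,147))"
```

```text
t 0.8 F [ 0.3 -1.  -0.1] mix [-356.   514.3  248.3] turn -15.1
(-85, 41, 247) [-384.7 -386.7    1.3]
(-85, 41, 147) [-384.7 -386.7  101.3]
```

Call:
{"api": "apply_moves", "payload": {
  "deltas": [0,-29,-29,0,-5,0,-58,-58,0,-10,0,-87,-87,0,-15,0,-116,-116,0,-15,0,-145,-145,0,-15,0,-174,-174,0,-15,0,-203,-203,0,-15,0,-232,-232,0,-15,0,-261,-261,0,-15,0,-290,-290,0,-15,0,-319,-319,0,-15,0,-345,-345,0,-15],
  "squeeze": 20
}}

```text
clock: 1.8
position: [0.412, 0.0478, 0.2487]
ee_rot: [0.001, 0.103, 0.995, -0.0]
contact_force: [1.2, 1.0, 0.3]
width: 0.0001
gripper_force: 0.0
```

```bash
python3 -c "
from h import *
go((-85,41,247),(-85,41,147))"
```

```text
t 1.8 F [1.2 1.  0.3] mix [-111.6   89.3  248.7] turn -0.1
(-85, 41, 247) [-26.7 -48.3   1.8]
(-85, 41, 147) [-26.6 -48.3 101.8]
```

Call:
{"api": "apply_moves", "payload": {
  "deltas": [0,-10,-24,0,0,0,-24,-48,10,0,0,-25,-48,40,0,0,-25,-48,70,0,0,-25,-48,100,0,0,-25,-48,101,0,0,-25,-48,101,0,0,-25,-48,101,0]
}}

```text
clock: 2.47
position: [0.4274, -0.002, 0.1485]
ee_rot: [0.001, 0.102, 0.995, -0.0]
contact_force: [0.4, -0.4, 0.0]
width: -0.0001
gripper_force: 0.0
```

```bash
python3 -c "
from h import *
go((-85,41,147),(-35,41,147),(-27,41,147));knob()
im=cv2.imread('pics/last_scene.png')[100:340,180:460];cv2.imwrite('pics/s2.png',cv2.resize(im,None,fx=2.5,fy=2.5))"
```

```text
t 2.47 F [ 0.4 -0.4  0. ] mix [-86.4  43.7 148.5] turn -0.0
(-85, 41, 147) [-1.4 -2.7  1.5]
(-35, 41, 147) [-51.4  -2.7   1.7]
(-27, 41, 147) [-59.4  -2.7   1.7]
top 60
scene 245
knob [-27.7  38.5 144.2] gap 6.3 fore~ -0.207 side~ -0.283
```

View pics/s2.png

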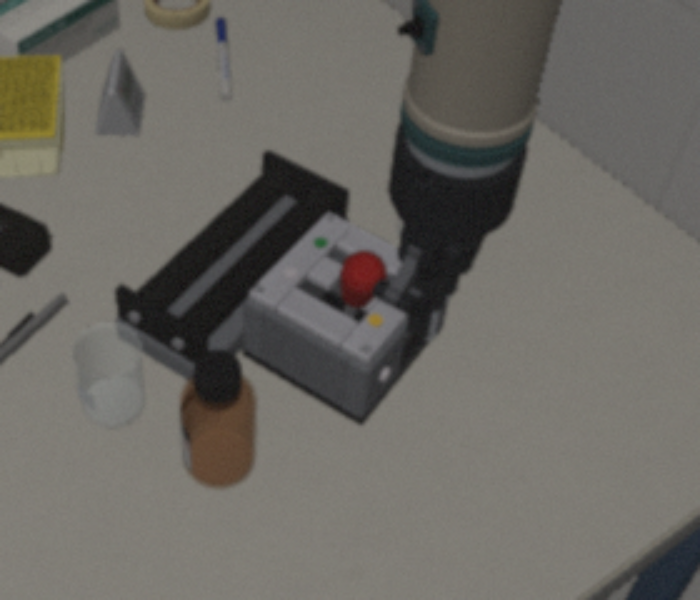

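The shut fingers stand just behind the knob, at about crop pixel (410,280), and clear of it. Next I push forward slowly.

Call:
{"api": "apply_moves", "payload": {
  "deltas": [0,-12,-2,1,0,0,-22,-2,1,0,0,-26,-2,1,0,0,-30,-2,1,0,0,-34,-2,1,0,0,-38,-2,1,0,0,-42,-2,1,0,0,-46,-2,1,0,0,-50,-2,1,0,0,-52,-2,1,0,0,-52,-2,1,0]
}}

```text
clock: 3.48
position: [0.4776, -0.0146, 0.1463]
ee_rot: [0.0, 0.102, 0.995, 0.0]
contact_force: [-2.6, 1.0, 1.5]
width: 0.0
gripper_force: 0.8
```

```bash
python3 -c "
from h import *
go((-27,41,147));knob()"
```

```text
t 3.48 F [-2.6  1.   1.5] mix [-34.7  41.5 146.3] turn -0.1
(-27, 41, 147) [-7.7 -0.5 -0.7]
top 17
scene 56
knob [-185.8  325.5  506.1] gap 22.5 fore~ -0.36 side~ -0.583
```

Call:
{"api": "apply_moves", "payload": {
  "deltas": [0,-4,0,0,0,0,-7,0,0,0,0,-7,0,0,0,0,5,0,0,0,0,30,0,0,0,0,55,0,0,0,0,58,30,0,0,0,58,44,0,0,0,58,44,0,0]
}}

```text
clock: 4.33
position: [0.4287, 0.0421, 0.1466]
ee_rot: [0.001, 0.101, 0.995, 0.001]
contact_force: [0.4, -0.1, 0.8]
width: 0.0002
gripper_force: 0.0
```

```bash
python3 -c "
from h import *
go((-85,85,147),(0,85,147),(0,70,147));knob()
im=cv2.imread('pics/last_top.png')[130:330,180:440];cv2.imwrite('pics/t3.png',cv2.resize(im,None,fx=3,fy=3))"
```

```text
t 4.33 F [ 0.4 -0.1  0.8] mix [-94.1  87.2 146.6] turn 0.1
(-85, 85, 147) [-9.1 -2.2 -0.4]
(0, 85, 147) [-94.1  -2.2  -0.3]
(0, 70, 147) [-94.1 -17.2  -0.3]
top 191
scene 289
knob [ -2.4  40.5 147.9] gap 1.3 fore~ -0.017 side~ -0.29
```

View pics/t3.png

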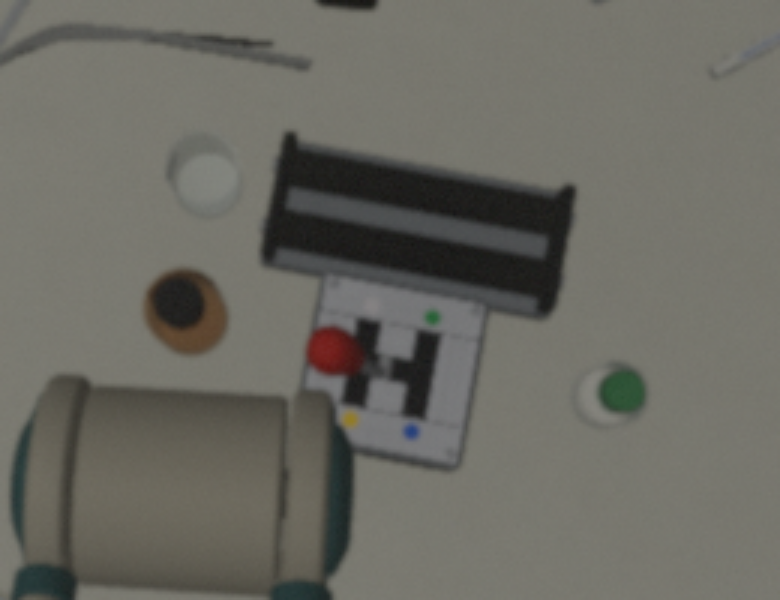

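The lever stands in neutral on the left: the knob is at (333,351) and the stem is level with the cross channel. Next I go round to its left side.

Call:
{"api": "apply_moves", "payload": {
  "deltas": [0,-20,0,0,0,0,-45,0,0,0,0,-70,0,0,0,0,-88,0,0,0,0,-93,0,0,0,0,-93,0,0,0,0,-93,0,0,0]
}}

```text
clock: 5.02
position: [0.5187, 0.0211, 0.1458]
ee_rot: [-0.001, 0.103, 0.995, -0.0]
contact_force: [0.0, 0.4, -0.7]
width: -0.0001
gripper_force: 0.0
```

```bash
python3 -c "
from h import *
go((-1,10,147),(-1,-8,147))"
```

```text
t 5.02 F [ 0.   0.4 -0.7] mix [ -1.7  84.8 145.8] turn -0.1
(-1, 10, 147) [ -0.8 -74.8  -1.2]
(-1, -8, 147) [ -0.8 -92.8  -1.2]
```

Call:
{"api": "apply_moves", "payload": {
  "deltas": [0,0,-8,-1,0,0,0,-14,-1,0,0,0,-20,-1,0,0,0,-26,-1,0,0,0,-32,-1,0,0,0,-38,-1,0,0,0,-44,-1,0,0,0,-50,-1,0,0,0,-56,-1,0,0,0,-62,-1,0,0,0,-68,-1,0,0,0,-70,-1,0]
}}

```text
clock: 6.02
position: [0.5065, -0.0485, 0.149]
ee_rot: [0.002, 0.102, 0.995, -0.001]
contact_force: [0.0, 1.6, 8.6]
width: 0.0001
gripper_force: 3.9
```

```bash
python3 -c "
from h import *
go((-1,-8,147))"
```

```text
t 6.02 F [0.  1.6 8.6] mix [  0.5  14.1 149. ] turn -0.1
(-1, -8, 147) [  1.4 -22.1   2. ]
```

```bash
python3 -c "
from h import *
knob()
im=cv2.imread('pics/last_scene.png')[140:300,220:430];cv2.imwrite('pics/s4.png',cv2.resize(im,None,fx=3.5,fy=3.5))
go()"
```

```text
top 16
scene 129
knob [-186.1  314.7  523.7] gap 13.5 fore~ -0.349 side~ -0.551
t 6.12 F [-0.8  0.9  9.1] mix [  0.5  14.2 148.9] turn -0.1
```

View pics/s4.png

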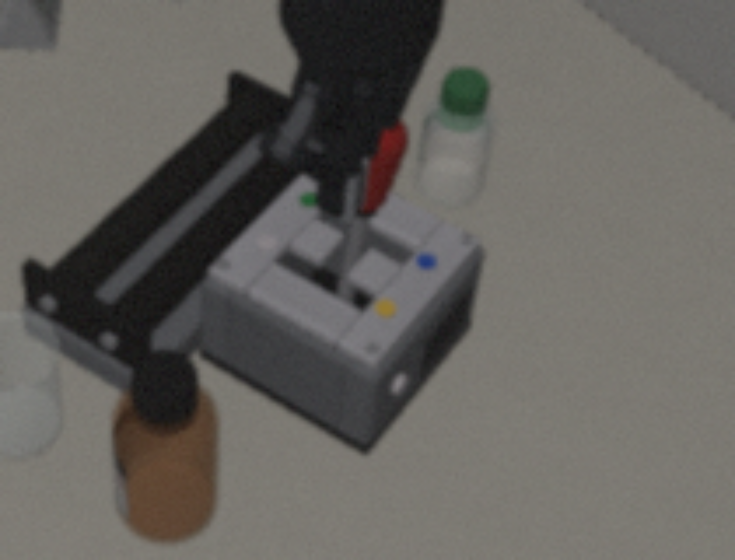

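The knob is right of the fingers with the lever in neutral, partway across. The knuckle behind the fingers' backs seems to bear on the knob's dome, which explains the upward force. I'll back off, raise the tool 12 mm and carry on.

Call:
{"api": "apply_moves", "payload": {
  "deltas": [0,0,6,0,0,0,0,8,-8,0,0,0,8,-14,0,0,0,8,-14,0,0,0,4,-14,0,0,0,0,-14,0,0,0,-4,-14,0,0,0,-4,-14,0]
}}

```text
clock: 6.78
position: [0.5048, -0.0514, 0.1611]
ee_rot: [-0.0, 0.103, 0.995, 0.0]
contact_force: [0.3, 1.3, 0.5]
width: -0.0004
gripper_force: 0.6
```

```bash
python3 -c "
from h import *
go((-1,-8,160))"
```

```text
t 6.78 F [0.3 1.3 0.5] mix [ -0.7  10.9 161.1] turn -0.1
(-1, -8, 160) [  0.3 -18.9   1.1]
```

Call:
{"api": "apply_moves", "payload": {
  "deltas": [0,0,-4,0,0,0,0,-8,0,0,0,0,-12,0,0,0,0,-15,0,0,0,0,-17,0,0,0,0,-17,0,0]
}}

```text
clock: 7.28
position: [0.5013, -0.068, 0.1612]
ee_rot: [-0.0, 0.103, 0.995, -0.0]
contact_force: [0.3, 1.7, -1.3]
width: -0.0003
gripper_force: 0.7
```

```bash
python3 -c "
from h import *
go((-1,-11,160))"
```

```text
t 7.28 F [ 0.3  1.7 -1.3] mix [ -0.7  -6.  161.2] turn -0.1
(-1, -11, 160) [ 0.3 -5.   1.2]
```

Call:
{"api": "apply_moves", "payload": {
  "deltas": [0,0,-2,0,0,0,0,-4,0,0,0,0,-5,0,0,0,0,-5,0,0]
}}

```text
clock: 7.62
position: [0.5005, -0.0727, 0.1613]
ee_rot: [0.0, 0.102, 0.995, -0.0]
contact_force: [-0.3, 1.6, -0.5]
width: -0.0005
gripper_force: 0.7
```

```bash
python3 -c "
from h import *
go((-1,-11,160))"
```

```text
t 7.62 F [-0.3  1.6 -0.5] mix [ -0.6 -10.7 161.3] turn -0.1
(-1, -11, 160) [ 0.4 -0.3  1.3]
```

Not at the stop yet; I continue until the force rises.

Call:
{"api": "apply_moves", "payload": {
  "deltas": [0,0,-2,0,0,0,0,-3,0,0,0,0,-3,0,0]
}}

```text
clock: 7.87
position: [0.4999, -0.0754, 0.1613]
ee_rot: [0.0, 0.102, 0.995, 0.0]
contact_force: [0.1, 1.7, -0.7]
width: 0.0002
gripper_force: 1.1
```

```bash
python3 -c "
from h import *
go();knob()"
```

```text
t 7.87 F [ 0.1  1.7 -0.7] mix [ -0.6 -13.5 161.3] turn -0.1
top 17
scene 162
knob [-187.   312.   527.9] gap 10.0 fore~ -0.348 side~ -0.544
```

Call:
{"api": "apply_moves", "payload": {
  "deltas": [0,0,-1,0,0,0,0,-2,0,0,0,0,-2,0,0]
}}

```text
clock: 8.22
position: [0.4995, -0.077, 0.1612]
ee_rot: [-0.0, 0.102, 0.995, 0.001]
contact_force: [-0.0, 4.5, -1.1]
width: -0.0001
gripper_force: 1.9
```

```bash
python3 -c "
from h import *
go()"
```

```text
t 8.22 F [-0.   4.5 -1.1] mix [ -0.6 -15.1 161.2] turn -0.1
```

The force rose, so it is at the stop. I retreat left, go back, and look.

Call:
{"api": "apply_moves", "payload": {
  "deltas": [0,0,12,0,0,0,0,30,0,0,0,0,30,0,0,0,25,30,0,0,0,55,30,0,0,0,85,30,0,0,0,94,30,0,0,0,94,30,0,0,0,94,30,0,0]
}}

```text
clock: 8.97
position: [0.4146, -0.0295, 0.1619]
ee_rot: [0.002, 0.102, 0.995, -0.001]
contact_force: [0.4, 0.1, -0.1]
width: -0.0002
gripper_force: 0.0
```

```bash
python3 -c "
from h import *
go((-85,-40,150),(-20,-40,150));knob()
im=cv2.imread('pics/last_top.png')[130:330,180:440];cv2.imwrite('pics/t5.png',cv2.resize(im,None,fx=3,fy=3))"
```

```text
t 8.97 F [ 0.4  0.1 -0.1] mix [-93.4  14.2 161.9] turn -0.0
(-85, -40, 150) [ -8.4 -54.2  12. ]
(-20, -40, 150) [-73.4 -54.1  12.2]
top 221
scene 350
knob [ -1.2 -39.5 142.2] gap 0.1 fore~ -0.009 side~ 0.295
```

View pics/t5.png

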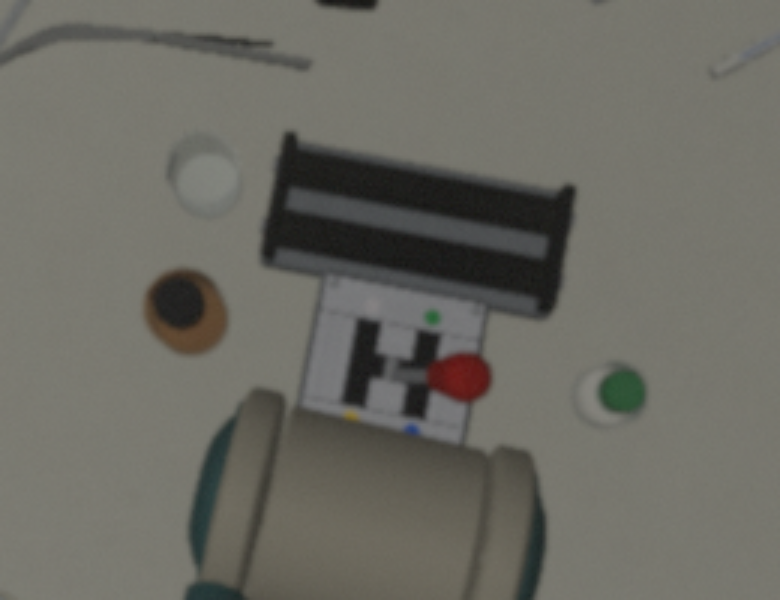

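The lever is in neutral on the right, with the knob at (462,378). Next I move behind it and push forward.

Call:
{"api": "apply_moves", "payload": {
  "deltas": [0,0,-27,0,0,0,0,-54,6,0,0,-20,-54,12,0,0,-40,-54,12,0,0,-55,-54,12,0,0,-62,-54,12,0,0,-67,-54,12,0,0,-72,-54,12,0,0,-77,-54,12,0,0,-82,-54,12,0,0,-87,-54,12,0,0,-88,-54,12,0]
}}

```text
clock: 10.07
position: [0.4891, -0.0997, 0.1492]
ee_rot: [0.0, 0.102, 0.995, 0.0]
contact_force: [-1.9, 0.4, -0.3]
width: 0.0
gripper_force: 1.0
```

```bash
python3 -c "
from h import *
go((14,-40,150))"
```

```text
t 10.07 F [-1.9  0.4 -0.3] mix [ -6.2 -39.4 149.2] turn -0.0
(14, -40, 150) [-20.2  -0.5  -0.8]
```

Call:
{"api": "apply_moves", "payload": {
  "deltas": [0,-4,0,0,0,0,-8,0,0,0,0,-12,0,0,0,0,-15,0,0,0,0,-18,0,0,0,0,-18,0,0,0]
}}

```text
clock: 10.57
position: [0.5071, -0.1033, 0.1492]
ee_rot: [0.0, 0.102, 0.995, 0.0]
contact_force: [-0.9, 0.9, -1.2]
width: -0.0001
gripper_force: 0.8
```

```bash
python3 -c "
from h import *
go()"
```

```text
t 10.57 F [-0.9  0.9 -1.2] mix [ 12.2 -39.4 149.2] turn -0.1
```

Call:
{"api": "apply_moves", "payload": {
  "deltas": [0,-2,0,0,0,0,-3,0,0,0,0,-4,0,0,0,0,-4,0,0,0]
}}

```text
clock: 10.9
position: [0.5104, -0.1041, 0.1493]
ee_rot: [0.0, 0.102, 0.995, 0.0]
contact_force: [-1.7, 0.7, -1.8]
width: -0.0002
gripper_force: 0.9
```

```bash
python3 -c "
from h import *
go()"
```

```text
t 10.9 F [-1.7  0.7 -1.8] mix [ 15.6 -39.5 149.3] turn -0.1
```

Call:
{"api": "apply_moves", "payload": {
  "deltas": [0,-1,0,0,0,0,-2,0,0,0,0,-3,0,0,0,0,-3,0,0,0]
}}

```text
clock: 11.23
position: [0.5124, -0.1045, 0.1491]
ee_rot: [-0.001, 0.102, 0.995, 0.0]
contact_force: [-3.9, 1.9, 0.1]
width: 0.0002
gripper_force: 2.1
```

```bash
python3 -c "
from h import *
go()"
```

```text
t 11.23 F [-3.9  1.9  0.1] mix [ 17.6 -39.5 149.1] turn -0.1
```

The force rises at the stop here too. I retreat and verify.

Call:
{"api": "apply_moves", "payload": {
  "deltas": [0,0,0,0,0,0,20,0,0,0,0,50,0,0,0,0,80,0,0,0,0,105,0,-15,0,0,110,0,-40,0,0,110,0,-60,0,0,110,0,-60,0,0,110,0,-60,0]
}}

```text
clock: 11.98
position: [0.408, -0.0833, 0.2112]
ee_rot: [0.004, 0.102, 0.995, -0.001]
contact_force: [-0.5, 0.5, -0.1]
width: 0.0
gripper_force: 0.0
```

```bash
python3 -c "
from h import *
go();knob()
im=cv2.imread('pics/last_top.png')[130:330,180:440];cv2.imwrite('pics/t6.png',cv2.resize(im,None,fx=3,fy=3))"
```

```text
t 11.98 F [-0.5  0.5 -0.1] mix [-89.  -39.9 211.2] turn -0.1
top 269
scene 349
knob [ 43.9 -37.6 134. ] gap 1.6 fore~ 0.345 side~ 0.299
```

View pics/t6.png

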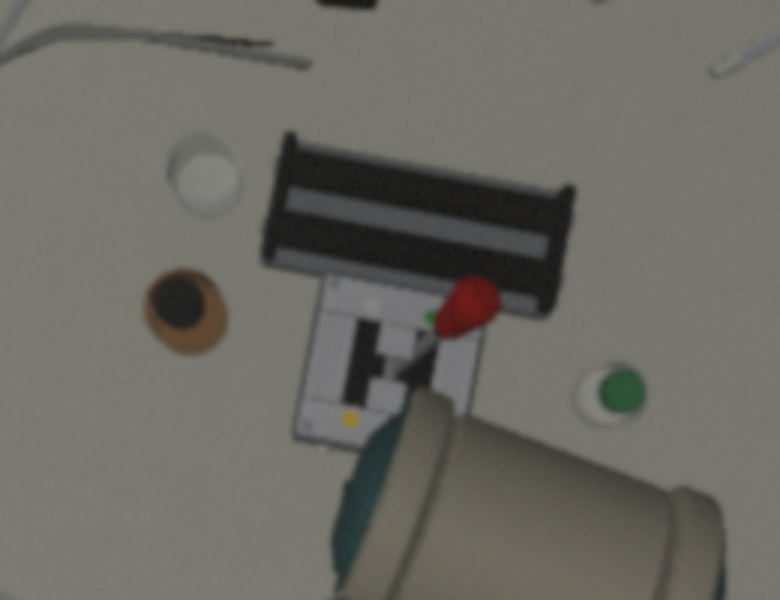

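The lever is fully home in third, with the knob at (470,307). The bottles and beaker have not moved, and the arm is clear.

```bash
python3 -c "
from rig import *
print(sign_off())"
```

```text
the job is handed in; nothing more can be done
None
```

The lever went from second through neutral on the left and on the right into third, fully home by the last camera check (no verdict was returned); the bottles and beaker look unmoved, the arm is clear, and the job is handed in.

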